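Put a pile of check weights away in their holders

ROBOT

A 7-joint arm with a two-finger parallel gripper is mounted at the origin on a cart in front of the work surface, level with it; the furniture and walls round the work are solid. World frame = base frame: x ahead of the robot, y to its left, z up, the work surface at z = 0. Lengths are in mm, angles in rad, forces in N, time in s.
With the tool pointing down it reaches from about 425 to 1025 mm from the base axis. Payload 9.4 kg.
Tool frame: the origin (TCP) lies on the mounting face of the last link; the fingertips stand 173 mm ahead of it and the grasp point (between the pads) lies 155 mm ahead of it; z points along the fingers, y is the line along which they close (so a half turn about z gives the same grasp; the last joint's range is limited). The gripper opens to 85 mm and grips with 20 to 120 N. Pads are 22 mm wide; open, the fingers measure 114 mm over their backs; the gripper's body (76 mm by 85 mm) begins 54 mm behind the grasp point. The pads swing forward as they close: fully open they stand 13 mm farther back than shut.
Start: joints at [-1.221, 0.599, -0.003, 1.599, 0.002, 0.943, -0.08], TCP at [300.118, 659.965, 404.675] pointing down, gripper open.
Joint ranges: [-2.57, 2.57], [-0.35, 1.97], [-1.29, 1.29], [0.11, 2.56], [-1.05, 4.19], [0.11, 1.86], [-2.63, 2.63]. Speed limits (rad/s): [2.22, 2.22, 3.01, 3.01, 3.14, 3.14, 3.14].

INTERFACE

Orientations are given as a rotation vector (axis times angle).
In Python, from cell import env gives the robot as it stands. The module is installed in compiled form; this text tells all that it offers.
- The arm moves only by the tool jog_arm, never from a script. Its argument "commands" is a list of rows, each a list of 4 numbers: the shift along the tool's x, y, z in m, then the turn about the tool's z in rad. A call has 1 to 12 rows; each row is the pose to reach, as a shift and turn from the pose commanded when the call began, along the tool's axes at that moment; what a row does not reach only later rows make up. A row lasts 1/12 s, in which the tool goes at most 41.7 mm and 7.16 degrees, less where a joint would pass 70% of its speed; a pose out of reach is approached as far as the arm can. A call with a gripper value outside its range is refused whole. "gripper" is the finger opening in m, from 0 to 0.0854, set as the call begins (left out, the last holds). The fingers move at their own pace and stop on an object; "force" is the grip in N (left out, the last holds). Time passes only in rows, so rows that repeat a pose let the fingers close. It gives the time, the measured TCP pose, the force, the opening and the grip force at its end, in the units of the state.
- env.get_obs(): the state, without advancing time (a new reading comes with each control period).
- env.camera(name): name is "scene" or "top" or "wrist"; returns a dict with "img" (420x560x3 uint8, red, green, blue), "K" (3x3 intrinsics, pixels), "R" (3x3) and "t" (3): a world point X has camera coordinates R X + t. Camera axes: x right, y down, z forward; pixel columns grow to the right and rows downward; lengths in mm; the calibration is good to about 2 mm. A picture is of the moment at which its call begins. There is no depth.
- env.close_job(): hands the job in; it is judged then, once.
Trained networks look in a picture, given as the dict that the camera call returned (one of the last four; its "shot" number tells which), for a name from the list of things; names that differ only in an ending like _2 or _b are one class to them, and where a whole thing is asked for, a point or a joint stands for the part that bears it (a point fixed in the world has none). Each returns a list of dicts, best first, with "confidence" (0 to 1); they miss things now and then, are a little off and sometimes report something else, mostly with a low value. They report only what shows in the picture. A call takes as long as a camera call.
- env.find_in(thing, picture): "xyz" ([x, y, z] in mm, in the coordinates of the camera as it stood for that picture, good to about 4 mm: the middle of the surface that is visible of it).
- env.cut_out(thing, picture): "region" (420x560 bool, what is visible of it).
- env.pinpoint(thing, picture): "xyz" ([x, y, z] in mm, in the coordinates of the camera as it stood for that picture, good to about 4 mm: a listed point, or the origin of a listed thing).
The state is a dict: "time_s": time; "joint_pos": joint angles; "joint_vel": joint speeds; "joint_efforts": joint torques, N m; "ee_pos": TCP position; "tcp_rot": TCP orientation; "wrist_force": force on the tool from outside, world axes, zero at the start; "moment": the same for the moment, N m; "finger_gap": finger opening in mm; "grasp_force": force on a finger pad.
Only numpy, scipy, OpenCV 4.12 (cv2) and the standard library are available. Lean on these libraries where they do the work, as an engineer would, in place of code of your own. Each camera call takes 0.05 s, during which the arm holds its last target. There are 200 camera calls.

TASK

The check weights from testing the balance have been left in one pile on the bench. Take the pile apart from the top down, one weight at a time, and put each weight flat and upright in the holder whose round seat is made for its size: the brass knob weight in the smallest, the largest disc in the largest. Keep the weights from toppling, and leave the jar and the glass cup where they stand.

Things in the scene. Friction and masses are not known exactly. Their poses are not given: they have to be found in the camera images.
- disc_large: large plain steel disc weight: an upright solid cylinder 64 mm in diameter and 26 mm high, about 500 g, in the pile at the start: lowest, standing on the bench. Origin: centre of its underside; z up along its axis
- disc_medium: medium plain steel disc weight: an upright solid cylinder 50 mm in diameter and 26 mm high, about 250 g, in the pile at the start: second from the bottom. Origin: centre of its underside; z up along its axis
- disc_small: small plain steel disc weight: an upright solid cylinder 36 mm in diameter and 26 mm high, about 120 g, in the pile at the start: third from the bottom. Origin: centre of its underside; z up along its axis
- knob_weight: small brass-coloured weight with a knob, on the top of the pile at the start: body 22 mm in diameter, 32 mm high over the knob, about 100 g; the body is 22 mm wide from the underside to about 20 mm up and can be gripped there. Origin: centre of its underside; z up along its axis
- holder_large: fixed square grey plastic holder for the large steel disc: 94 x 94 mm, 10 mm high, with a round seat 74 mm in diameter (10 mm more than the weight), bevelled 3 mm at the mouth, its flat floor, lined in black, 4 mm above the bench. Origin: centre of the underside, on the seat's axis; z up
- holder_medium: fixed square grey plastic holder for the medium steel disc: 80 x 80 mm, 10 mm high, with a round seat 60 mm in diameter (10 mm more than the weight), bevelled 3 mm at the mouth, its flat floor, lined in black, 4 mm above the bench. Origin: centre of the underside, on the seat's axis; z up
- holder_small: fixed square grey plastic holder for the small steel disc: 66 x 66 mm, 10 mm high, with a round seat 46 mm in diameter (10 mm more than the weight), bevelled 3 mm at the mouth, its flat floor, lined in black, 4 mm above the bench. Origin: centre of the underside, on the seat's axis; z up
- holder_knob: fixed square grey plastic holder for the brass knob weight: 52 x 52 mm, 10 mm high, with a round seat 32 mm in diameter (10 mm more than the weight), bevelled 3 mm at the mouth, its flat floor, lined in black, 4 mm above the bench. Origin: centre of the underside, on the seat's axis; z up
- jar: bystander, loose: sample jar with a blue cap, 42 mm in diameter, 62 mm high. Origin: centre of its underside; z up
- glass: bystander, loose: empty clear glass cup, 36 mm in diameter, 63 mm high. Origin: centre of its underside; z up

How it is judged (in metres and radians):
On the way, in this order (a step that is already met when the one before it is completed fails the run):
1. the brass knob weight lies flat in its own holder (horizontal distance between knob_weight and holder_knob below 0.009 m and z of knob_weight in the frame of holder_knob between 0.0015 and 0.0065 m and angle between knob_weight's own z axis and vertical below 0.1 rad and linear speed of knob_weight below 0.02 m/s and contact force between knob_weight and the fingers below 0.05 N), for 0.2 s.
2. the small disc lies flat in its own holder (horizontal distance between disc_small and holder_small below 0.009 m and z of disc_small in the frame of holder_small between 0.0015 and 0.0065 m and angle between disc_small's own z axis and vertical below 0.1 rad and linear speed of disc_small below 0.02 m/s and contact force between disc_small and the fingers below 0.05 N), for 0.2 s.
3. the medium disc lies flat in its own holder (horizontal distance between disc_medium and holder_medium below 0.009 m and z of disc_medium in the frame of holder_medium between 0.0015 and 0.0065 m and angle between disc_medium's own z axis and vertical below 0.1 rad and linear speed of disc_medium below 0.02 m/s and contact force between disc_medium and the fingers below 0.05 N), for 0.2 s.
4. the large disc lies flat in its own holder (horizontal distance between disc_large and holder_large below 0.009 m and z of disc_large in the frame of holder_large between 0.0015 and 0.0065 m and angle between disc_large's own z axis and vertical below 0.1 rad and linear speed of disc_large below 0.02 m/s and contact force between disc_large and the fingers below 0.05 N), for 0.2 s.
At the end, for the whole second after the job is handed in: All four weights are at rest and released, each flat on the floor of its own holder's seat: axis within 9 mm of the seat's axis, underside within 2.5 mm of the seat's floor, tilted less than 0.1 rad (all of step 1 and all of step 2 and all of step 3 and all of step 4); the robot touches nothing.
It fails at once if a weight topples (tilts more than 0.7 rad) (angle between any of knob_weight, disc_small, disc_medium, disc_large's own z axis and vertical above 0.7 rad).
It fails at once if the jar is shifted more than 30 mm or knocked over (distance of jar from where it was at the start of the episode above 0.03 m or angle between jar's own z axis and vertical above 0.5 rad).
It fails at once if the glass is shifted more than 30 mm or knocked over (distance of glass from where it was at the start of the episode above 0.03 m or angle between glass's own z axis and vertical above 0.5 rad).
It also fails if it takes over 106 s, if anything falls off the work surface, if the arm or the gripper's body presses on something with over 40 N, if the wrist force passes 120 N, or if a joint passes its speed limit or range.

## Working session

There is one attempt and no reset: what is moved stays moved. The work goes in short steps, Python scripts to look and compute and a tool call to move; the robot and the scene stay as the last step left them, time stands still between calls to the robot, and variables do not carry over. Pictures are saved under pics/ and viewed, at most 14 in all, crops included, and the job is handed in when it is done.

Besides the shell and the picture viewer there is one more tool, called after ">>>" by a JSON object that holds its "op" and its "data". jog_arm: Moves the arm, as the interface text tells. Its arguments: {"type":"object","properties":{"commands":{"type":"array"},"gripper":{"type":"number"},"force":{"type":"number"}},"required":["commands"]}

```bash
mkdir -p pics; cat > h.py <<'E'
from cell import env
import numpy as np, cv2
from scipy.spatial.transform import Rotation as Ro
W=["disc_large","disc_medium","disc_small","knob_weight"];H=["holder_large","holder_medium","holder_small","holder_knob"]
def shot(n,f=None):
    p=env.camera(n)
    if f: cv2.imwrite('pics/'+f,p['img'][:,:,::-1])
    return p
def world(p,x): return np.array(p['R']).T@(np.array(x)-np.array(p['t']))
def pin(p,names,fn='pinpoint'):
    for n in names:
        for d in getattr(env,fn)(n,p)[:1]: print(n,round(d['confidence'],2),world(p,d['xyz']).round(1))
def st():
    o=env.get_obs();print({k:np.round(o[k],3).tolist() for k in('time_s','ee_pos','tcp_rot','joint_pos','finger_gap','grasp_force','wrist_force')})
    print(Ro.from_rotvec(o['tcp_rot']).as_matrix().round(3).tolist())
E
python3 - <<'E'
from h import *
st()
for c in("scene","top"):
    p=shot(c,c+'0.png');print(c);pin(p,W+H+["jar","glass"])
E
```

```text
{'time_s': 0.0, 'ee_pos': [300.016, 659.784, 403.793], 'tcp_rot': [-0.665, -3.07, 0.003], 'joint_pos': [-1.221, 0.6, -0.003, 1.6, 0.002, 0.943, -0.08], 'finger_gap': 85.758, 'grasp_force': 0.0, 'wrist_force': [-0.204, 0.553, -0.994]}
[[-0.91, 0.414, -0.001], [0.414, 0.91, -0.002], [-0.0, -0.002, -1.0]]
scene
disc_large 0.75 [4.709e+02 3.750e+01 3.000e-01]
disc_medium 0.21 [468.   31.   79.4]
knob_weight 0.62 [467.5  29.7  77.6]
holder_large 0.15 [638.7 -57.5   2. ]
holder_medium 0.93 [633.7 -60.4   1.4]
holder_small 0.57 [4.773e+02 2.314e+02 4.000e-01]
holder_knob 0.62 [ 471.9 -140.4    0.5]
jar 0.79 [ 599.9 -172.5   -1.7]
glass 0.89 [626.4 281.7  -1. ]
top
disc_large 0.47 [471.7  37.3  -2.5]
disc_medium 0.55 [467.6  36.4  27.4]
disc_small 0.59 [468.5  35.3  52.3]
knob_weight 0.42 [466.5  30.2  79.9]
holder_large 0.83 [660.6 137.5   4.9]
holder_medium 0.92 [631.7 -61.4   1.3]
holder_small 0.75 [475.6 237.5   5.5]
glass 0.63 [ 6.225e+02  2.860e+02 -5.000e-01]
```

View pics/top0.png

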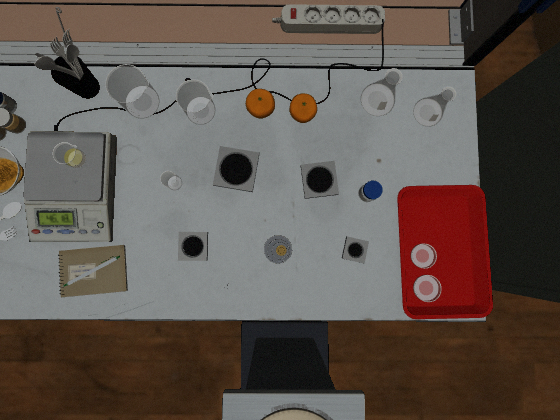

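View pics/scene0.png

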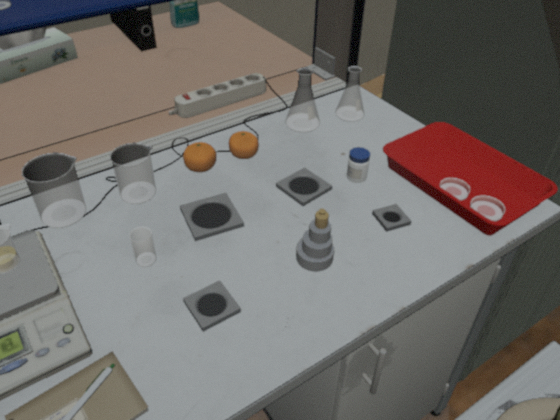

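The pile is at about (278,249) in the top picture. The black seats are at (236,169) large, (319,179) medium, (193,246) small and (355,250) knob. The jar is at (371,190) and the glass at (172,181).

```bash
cat >> h.py <<'E'
def ray(p,uv,z):
    R,t,K=(np.array(p[k]) for k in('R','t','K'));c=-R.T@t
    d=R.T@np.linalg.inv(K)@[uv[0],uv[1],1];return c+d*(z-c[2])/d[2]
def seats(p,z=4,amin=100,amax=20000):
    g=p['img'].max(2);m=cv2.morphologyEx((g<45).astype(np.uint8),cv2.MORPH_OPEN,np.ones((3,3)))
    n,_,s,c=cv2.connectedComponentsWithStats(m)
    for i in range(1,n):
        if amin<s[i,4]<amax and .75<s[i,2]/s[i,3]<1.33: print(c[i].round(1),s[i,2:],ray(p,c[i],z).round(1))
E
python3 - <<'E'
from h import *
p=shot("top");seats(p)
E
```

```text
[235.8 168.5] [ 31  30 753] [658.4 137.6   4. ]
[319.1 179.2] [ 25  25 501] [634.1 -58.7   4. ]
[192.6 245.9] [ 20  19 305] [476.4 234.3   4. ]
[354.9 249.6] [ 13  14 151] [ 469.9 -140.9    4. ]
```

>>> {"op": "jog_arm", "data": {"commands": [[-0.457,-0.451,0,1.144],[-0.457,-0.451,0,1.144],[-0.457,-0.451,0,1.144],[-0.457,-0.451,0,1.144],[-0.457,-0.451,0,1.144],[-0.457,-0.451,0,1.144],[-0.457,-0.451,0,1.144],[-0.457,-0.451,0,1.144],[-0.457,-0.451,0,1.144],[-0.457,-0.451,0,1.144],[-0.457,-0.451,0,1.144],[-0.457,-0.451,0,1.144]]}}

```text
time_s: 2.15
ee_pos: [479.0, 191.2, 405.0]
tcp_rot: [2.221, 2.222, 0.001]
wrist_force: [1.6, 1.1, -0.5]
finger_gap: 85.2
grasp_force: 0.0
```

```bash
python3 - <<'E'
from h import *
st()
p=shot("wrist",'w1.png');print((-np.array(p['R']).T@np.array(p['t'])).round(1));seats(p,4,200);pin(p,W+H)
E
```

```text
{'time_s': 2.15, 'ee_pos': [478.987, 191.228, 404.989], 'tcp_rot': [2.221, 2.222, 0.001], 'joint_pos': [-0.741, 0.362, 0.337, 2.089, -0.179, 0.716, -0.288], 'finger_gap': 85.237, 'grasp_force': 0.0, 'wrist_force': [1.633, 1.065, -0.464]}
[[-0.0, 1.0, 0.001], [1.0, 0.0, 0.0], [0.0, 0.001, -1.0]]
[478.9 259.1 374.7]
[447.2 230.4] [  62   59 2457] [664.2 131.2   4. ]
disc_large 0.71 [472.4  35.4   3.6]
disc_medium 0.59 [469.6  36.2  27.8]
disc_small 0.7 [466.7  29.6  52. ]
knob_weight 0.93 [468.7  30.2  80.3]
holder_large 0.64 [661.1 135.   -2.7]
holder_medium 0.78 [630.6 -62.1  -2.2]
holder_small 0.62 [476.8 230.4   1.6]
```

View pics/w1.png

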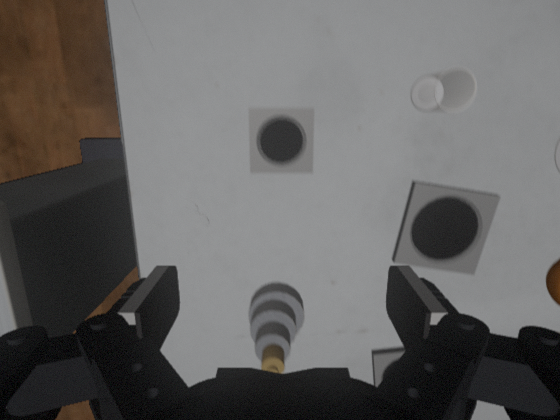

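The wrist view shows the small seat at (281,140), the large seat at (447,230), and the pile from (277,300) with the knob at (272,360).

>>> {"op": "jog_arm", "data": {"commands": [[-0.036,-0.005,0.035,0],[-0.076,-0.01,0.065,0],[-0.076,-0.01,0.065,0],[-0.076,-0.01,0.065,0],[-0.076,-0.01,0.065,0]], "gripper": 0.05}}

```text
time_s: 3.02
ee_pos: [468.7, 117.3, 339.3]
tcp_rot: [-2.221, -2.221, 0.002]
wrist_force: [-0.4, 0.1, 0.6]
finger_gap: 50.0
grasp_force: 0.0
```

```bash
python3 - <<'E'
from h import *
st()
p=shot("wrist",'w2.png');pin(p,W+H)
for n in W[::-1]:
    d=env.cut_out(n,p)
    if d:
        ys,xs=np.nonzero(d[0]['region']);print(n,d[0]['confidence'],xs.min(),xs.max(),ys.min(),ys.max())
E
```

```text
{'time_s': 3.017, 'ee_pos': [468.656, 117.305, 339.346], 'tcp_rot': [-2.221, -2.221, 0.002], 'joint_pos': [-0.572, 0.426, 0.286, 2.22, -0.235, 0.524, -0.106], 'finger_gap': 50.013, 'grasp_force': 0.0, 'wrist_force': [-0.423, 0.075, 0.558]}
[[0.0, 1.0, -0.001], [1.0, -0.0, -0.0], [-0.0, -0.001, -1.0]]
disc_large 0.96 [470.1  34.1   1.9]
disc_medium 0.8 [468.8  36.4  23.2]
disc_small 0.57 [470.2  30.4  52.4]
knob_weight 0.75 [468.5  29.2  78.2]
holder_large 0.81 [656.7 135.2  -2.7]
holder_medium 0.25 [467.5  29.2  78.5]
holder_small 0.96 [476.2 233.1   2.7]
knob_weight 0.61 269 299 312 356
disc_small 0.87 259 305 284 333
disc_medium 0.97 253 312 260 312
disc_large 0.63 467 505 0 9
```

View pics/w2.png

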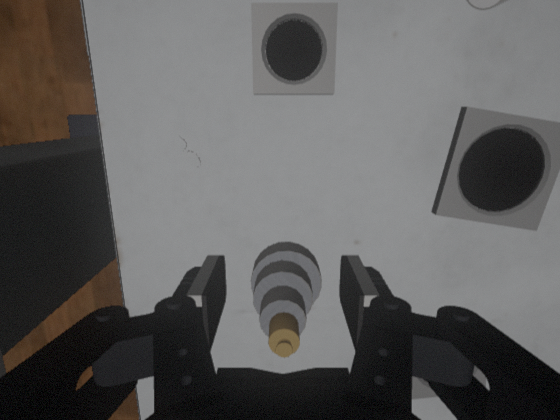

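The knob is at (284,345) between the fingers in x, with the discs slightly behind it. Next I go down to the knob.

>>> {"op": "jog_arm", "data": {"commands": [[-0.035,0,0.015,0],[-0.065,0,0.03,0],[-0.087,0,0.04,0],[-0.087,0,0.04,0],[-0.087,0,0.06,0],[-0.087,0,0.075,0],[-0.087,0,0.081,0],[-0.087,0,0.081,0],[-0.087,0,0.081,0]]}}

```text
time_s: 4.42
ee_pos: [468.8, 30.1, 258.8]
tcp_rot: [-2.221, -2.221, 0.001]
wrist_force: [0.2, 0.4, -1.1]
finger_gap: 50.4
grasp_force: 0.0
```

>>> {"op": "jog_arm", "data": {"commands": [[0,0,0,0],[0,0,0,0],[0,0,0,0],[0,0,0,0],[0,0,0,0],[0,0,0,0]], "gripper": 0.015, "force": 30}}

```text
time_s: 4.92
ee_pos: [469.0, 30.1, 259.5]
tcp_rot: [2.221, 2.221, 0.002]
wrist_force: [-0.5, -0.3, 6.1]
finger_gap: 20.1
grasp_force: 29.2
```

>>> {"op": "jog_arm", "data": {"commands": [[0,0,-0.003,0],[0,0,-0.006,0],[0,0,-0.012,0],[0,0,-0.025,0],[0,0,-0.04,0],[0,0,-0.04,0]]}}

```text
time_s: 5.42
ee_pos: [469.0, 29.8, 300.9]
tcp_rot: [2.22, 2.22, 0.004]
wrist_force: [0.2, -0.9, -1.4]
finger_gap: 20.3
grasp_force: 29.5
```

```bash
python3 - <<'E'
from h import *
st()
p=shot("wrist",'w3.png');pin(p,W)
s=shot("scene",'s3.png');pin(s,W)
cv2.imwrite('pics/c3.png',np.hstack([cv2.resize(p['img'][200:420,150:430,::-1],None,fx=1.4,fy=1.4),cv2.resize(s['img'][130:290,240:400,::-1],(308,308))]))
E
```

```text
{'time_s': 5.417, 'ee_pos': [468.998, 29.843, 300.921], 'tcp_rot': [2.22, 2.22, 0.004], 'joint_pos': [-0.345, 0.479, 0.224, 2.279, -0.264, 0.404, 0.097], 'finger_gap': 20.345, 'grasp_force': 29.46, 'wrist_force': [0.184, -0.872, -1.43]}
[[0.0, 1.0, 0.003], [1.0, -0.0, 0.0], [0.0, 0.003, -1.0]]
disc_medium 0.6 [471.1  37.2  24.6]
disc_small 0.55 [466.2  33.7  53.7]
disc_large 0.96 [466.9  39.7  -1.3]
disc_medium 0.37 [624.2 281.9  -1.1]
disc_small 0.79 [468.5  35.4  54.5]
knob_weight 0.56 [467.5  30.2 115.3]
```

View pics/c3.png

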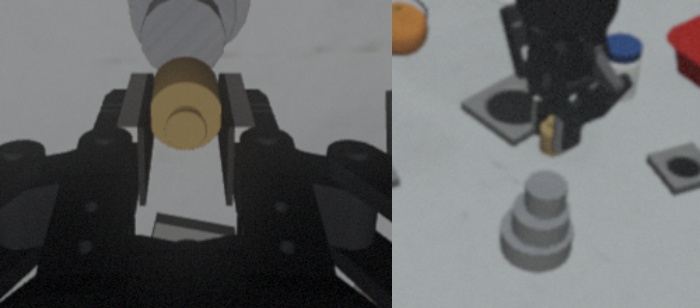

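The brass knob is gripped upright and the discs are undisturbed. I carry it towards its holder.

>>> {"op": "jog_arm", "data": {"commands": [[-0.012,0,0,0],[-0.032,0,0,0],[-0.056,0,0,0],[-0.076,0,0,0],[-0.088,0,0,0],[-0.09,0,0,0],[-0.09,0,0,0]]}}

```text
time_s: 6.5
ee_pos: [468.6, -60.7, 298.6]
tcp_rot: [-2.223, -2.219, 0.0]
wrist_force: [-0.3, 0.1, 0.0]
finger_gap: 20.3
grasp_force: 29.4
```

```bash
cat >> h.py <<'E'
def seat(p,xy,r):
    "refine a seat centre (black floor, z=4) near xy; r: floor radius mm"
    R,t,K=(np.array(p[k]) for k in('R','t','K'))
    N=401; s=0.3; off=(np.arange(N)-200)*s
    X=np.stack(np.meshgrid(xy[0]+off,xy[1]+off,indexing='ij')+[np.full((N,N),4.)],-1) if False else np.dstack([*np.meshgrid(xy[0]+off,xy[1]+off,indexing='ij'),np.full((N,N),4.)])
    c=X@R.T+t; uv=c@K.T; uv=(uv[...,:2]/uv[...,2:]).astype(np.float32)
    g=cv2.remap(p['img'].max(2),uv[...,0],uv[...,1],cv2.INTER_LINEAR,borderValue=255)
    for th in(40,60,80):
        m=cv2.morphologyEx((g<th).astype(np.uint8),cv2.MORPH_OPEN,np.ones((9,9)))
        n,l,st_,ce=cv2.connectedComponentsWithStats(m)
        for i in range(1,n):
            if abs(st_[i,2]*s-2*r)<.35*r and abs(st_[i,3]*s-2*r)<.35*r:
                print('seat',th,'size',(st_[i,[3,2]]*s).round(1),'xy',np.round([xy[0]+(st_[i,1]+st_[i,3]/2-200)*s,xy[1]+(st_[i,0]+st_[i,2]/2-200)*s],1))
E
python3 - <<'E'
from h import *
p=shot("wrist",'w4.png');seat(p,[470,-141],16);pin(p,["holder_knob"])
E
```

```text
holder_knob 0.71 [ 467.5 -138.8   -2.7]
```

View pics/w4.png

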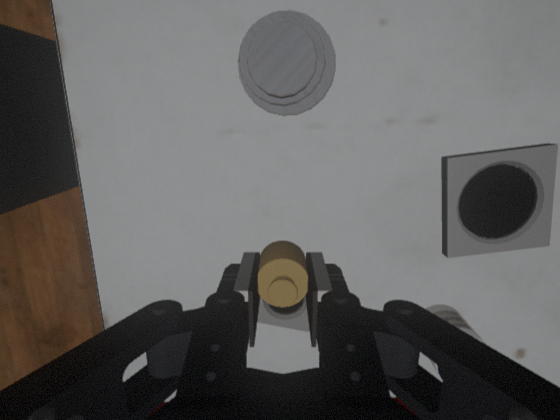

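The knob covers its seat in this view. The three estimates agree on about (470,-140.3), so I place there.

>>> {"op": "jog_arm", "data": {"commands": [[-0.02,0.001,0.01,0],[-0.045,0.001,0.03,0],[-0.07,0.001,0.05,0],[-0.0795,0.001,0.07,0],[-0.0795,0.001,0.085,0],[-0.0795,0.001,0.095,0],[-0.0795,0.001,0.102,0],[-0.0795,0.001,0.107,0],[-0.0795,0.001,0.11,0],[-0.0795,0.001,0.11,0]]}}

```text
time_s: 7.43
ee_pos: [469.9, -138.9, 188.6]
tcp_rot: [-2.22, -2.223, -0.0]
wrist_force: [-0.3, -0.1, -1.1]
finger_gap: 20.2
grasp_force: 29.4
```

```bash
python3 - <<'E'
from h import *
st()
p=shot("wrist");s=shot("scene");pin(s,["knob_weight","holder_knob"])
cv2.imwrite('pics/c5.png',np.hstack([cv2.resize(p['img'][200:420,180:400,::-1],(400,400)),cv2.resize(s['img'][170:250,350:430,::-1],(400,400))]))
E
```

```text
{'time_s': 7.433, 'ee_pos': [469.923, -138.908, 188.617], 'tcp_rot': [-2.22, -2.223, -0.0], 'joint_pos': [0.128, 0.702, 0.063, 2.285, -0.259, 0.16, 0.434], 'finger_gap': 20.185, 'grasp_force': 29.44, 'wrist_force': [-0.29, -0.1, -1.088]}
[[-0.001, 1.0, 0.0], [1.0, 0.001, 0.0], [0.0, 0.0, -1.0]]
knob_weight 0.66 [ 467.6 -138.3    8.5]
holder_knob 0.86 [ 470.9 -142.5   -2.6]
```

View pics/c5.png

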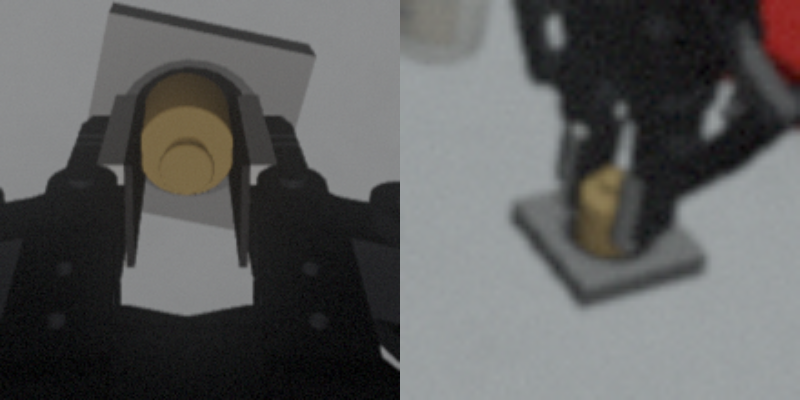

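The knob is centred over the seat. I lower it, then release.

>>> {"op": "jog_arm", "data": {"commands": [[-0.001,0,0.001,0],[-0.001,0,0.002,0],[-0.001,0,0.003,0],[-0.001,0,0.003,0]]}}

```text
time_s: 7.97
ee_pos: [469.7, -140.6, 185.6]
tcp_rot: [2.221, 2.221, 0.0]
wrist_force: [-0.1, 0.1, -0.0]
finger_gap: 20.2
grasp_force: 29.5
```

>>> {"op": "jog_arm", "data": {"commands": [[0,0,0,0],[0,0,0,0],[0,0,0,0],[0,0,-0.01,0],[0,0,-0.03,0],[0.01,0,-0.06,0],[0.035,0,-0.085,0],[0.07,0,-0.11,0],[0.08,0,-0.11,0],[0.08,0,-0.11,0]], "gripper": 0.045}}

```text
time_s: 8.8
ee_pos: [469.9, -57.4, 297.7]
tcp_rot: [2.215, 2.226, 0.005]
wrist_force: [0.3, -0.2, 0.0]
finger_gap: 44.9
grasp_force: 0.0
```

```bash
python3 - <<'E'
from h import *
p=shot("wrist",'w6.png');pin(p,W+["holder_knob"]);s=shot("scene");pin(s,W)
cv2.imwrite('pics/c6.png',np.hstack([cv2.resize(p['img'][:,:,::-1],(533,400)),cv2.resize(s['img'][170:250,360:413,::-1],(265,400))]))
E
```

```text
disc_small 0.92 [467.6  33.3  53.2]
knob_weight 0.96 [ 469.2 -142.9    3. ]
holder_knob 0.78 [ 469.2 -142.5    0.7]
disc_large 0.71 [468.5  36.    3. ]
disc_medium 0.96 [468.2  38.4  20.8]
knob_weight 0.71 [ 466.9 -139.8    4.2]
```

View pics/c6.png

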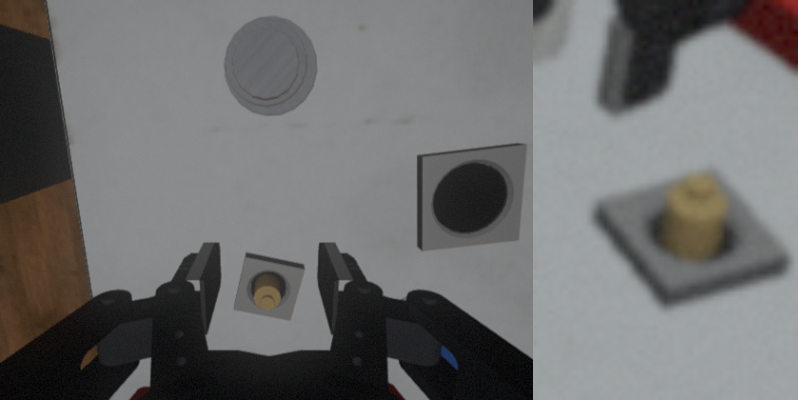

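The knob weight stands flat in its seat at (265,290). Now the small disc, at about (468,33.5).

>>> {"op": "jog_arm", "data": {"commands": [[0.03,-0.001,0,0],[0.06,-0.002,0,0],[0.085,-0.002,0,0],[0.091,-0.002,0,0],[0.091,-0.002,0.02,0],[0.091,-0.002,0.04,0],[0.091,-0.002,0.055,0],[0.091,-0.002,0.064,0],[0.091,-0.002,0.064,0],[0.091,-0.002,0.064,0]], "gripper": 0.06}}

```text
time_s: 10.18
ee_pos: [467.7, 29.9, 231.6]
tcp_rot: [-2.222, -2.22, 0.001]
wrist_force: [-0.0, -0.0, -0.2]
finger_gap: 60.0
grasp_force: 0.0
```

>>> {"op": "jog_arm", "data": {"commands": [[0,0,0,0],[0,0,0,0],[0,0,0,0],[0,0,0,0],[0,0,0,0]], "gripper": 0.028, "force": 35}}

```text
time_s: 10.6
ee_pos: [467.9, 30.3, 232.7]
tcp_rot: [2.221, 2.22, 0.002]
wrist_force: [0.1, -1.2, 7.4]
finger_gap: 34.5
grasp_force: 34.6
```

>>> {"op": "jog_arm", "data": {"commands": [[0,0,-0.003,0],[0,0,-0.006,0],[0,0,-0.015,0],[0,0,-0.03,0],[0.01,0.001,-0.045,0],[0.035,0.002,-0.05,0],[0.06,0.004,-0.05,0],[0.085,0.006,-0.05,0],[0.1,0.008,-0.05,0],[0.105,0.0085,-0.05,0],[0.105,0.0085,-0.05,0]]}}

```text
time_s: 11.52
ee_pos: [476.1, 136.8, 282.2]
tcp_rot: [2.218, 2.224, 0.001]
wrist_force: [-0.5, 0.1, -1.7]
finger_gap: 34.4
grasp_force: 35.0
```

```bash
python3 - <<'E'
from h import *
st()
p=shot("wrist",'w7.png');pin(p,["disc_small","holder_small","holder_large"]);seat(p,[476,234],23);seat(p,[659,137],37)
E
```

```text
{'time_s': 11.517, 'ee_pos': [476.139, 136.756, 282.169], 'tcp_rot': [2.218, 2.224, 0.001], 'joint_pos': [-0.571, 0.537, 0.252, 2.238, -0.335, 0.4, -0.041], 'finger_gap': 34.356, 'grasp_force': 35.047, 'wrist_force': [-0.482, 0.071, -1.654]}
[[-0.003, 1.0, 0.001], [1.0, 0.003, 0.0], [0.0, 0.001, -1.0]]
disc_small 0.81 [474.9 136.1 102.8]
holder_small 0.88 [478.4 232.5   2.9]
holder_large 0.9 [660.6 136.1   0.9]
seat 60 size [44.4 44.4] xy [477.5 232.8]
seat 80 size [45.6 46.5] xy [477.8 233.6]
seat 60 size [62.1 74.1] xy [655. 135.]
seat 80 size [63.  77.1] xy [654.8 135.6]
```

View pics/w7.png

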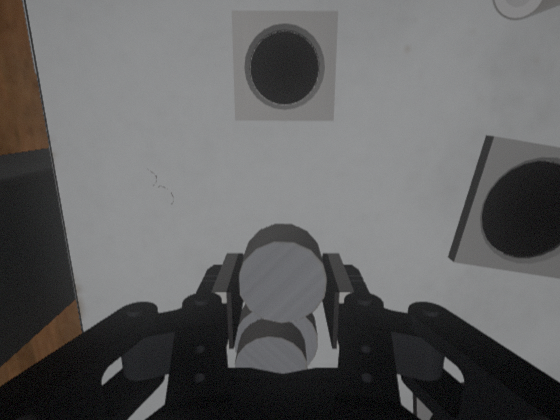

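The small disc is held flat, its top face centred at about (283,281) in the picture. Its seat is at (285,67), or about (477.5,233.2).

```bash
python3 - <<'E'
from h import *
p=shot("wrist");print(ray(p,[283,281],127.7),ray(p,[284.7,67],4))
E
```

```text
[476.25522802 138.29032401 127.7       ] [477.78785206 230.32735165   4.        ]
```

>>> {"op": "jog_arm", "data": {"commands": [[0.02,0.001,0.015,0],[0.05,0.001,0.035,0],[0.075,0.001,0.055,0],[0.09,0.001,0.07,0],[0.095,0.001,0.08,0],[0.095,0.001,0.087,0],[0.095,0.001,0.09,0],[0.095,0.001,0.09,0]]}}

```text
time_s: 12.43
ee_pos: [477.4, 228.5, 191.5]
tcp_rot: [2.224, 2.219, -0.002]
wrist_force: [0.6, 0.2, -1.5]
finger_gap: 34.2
grasp_force: 35.0
```

```bash
python3 - <<'E'
from h import *
st()
p=shot("wrist");s=shot("scene");pin(s,["disc_small","holder_small"]);pin(p,["disc_small","holder_small"])
cv2.imwrite('pics/c8.png',np.hstack([cv2.resize(p['img'][180:400,170:390,::-1],(400,400)),cv2.resize(s['img'][250:350,160:260,::-1],(400,400))]))
E
```

```text
{'time_s': 12.433, 'ee_pos': [477.37, 228.544, 191.486], 'tcp_rot': [2.224, 2.219, -0.002], 'joint_pos': [-0.663, 0.719, 0.161, 2.2, -0.433, 0.253, -0.123], 'finger_gap': 34.195, 'grasp_force': 35.038, 'wrist_force': [0.592, 0.2, -1.457]}
[[0.002, 1.0, -0.001], [1.0, -0.002, -0.001], [-0.001, -0.001, -1.0]]
disc_small 0.73 [478.8 233.9  14.1]
holder_small 0.91 [474.9 232.3   3.1]
disc_small 0.9 [477.6 230.9   9. ]
```

View pics/c8.png

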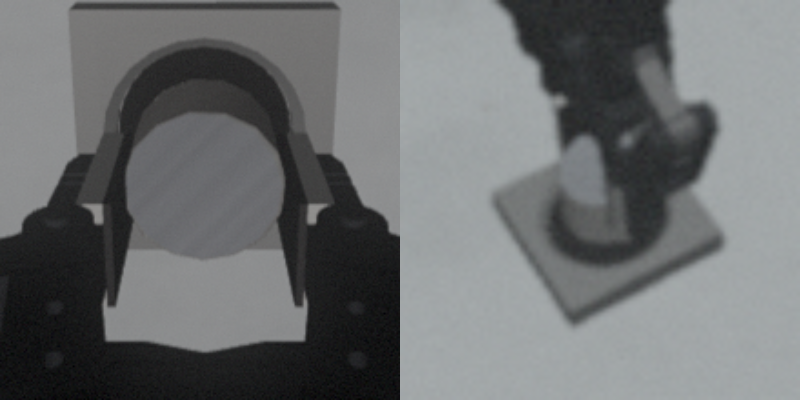

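The disc is over the seat with clearance all round. I nudge it +1.5 mm and lower it.

>>> {"op": "jog_arm", "data": {"commands": [[0.0015,0,0.002,0],[0.0015,0,0.004,0],[0.0015,0,0.0055,0],[0.0015,0,0.0065,0],[0.0015,0,0.0065,0]]}}

```text
time_s: 13.15
ee_pos: [477.1, 231.9, 184.9]
tcp_rot: [-2.221, -2.222, 0.001]
wrist_force: [0.5, -0.1, -1.0]
finger_gap: 34.3
grasp_force: 35.1
```

>>> {"op": "jog_arm", "data": {"commands": [[0,0,0,0],[0,0,0,0],[0,0,0,0],[0,0,-0.01,0],[0,0,-0.035,0],[-0.01,0,-0.065,0],[-0.03,0,-0.085,0],[-0.06,0,-0.1,0],[-0.1,0,-0.1,0],[-0.1,0,-0.1,0],[-0.1,0,-0.1,0]], "gripper": 0.065}}

```text
time_s: 14.07
ee_pos: [477.2, 129.5, 286.4]
tcp_rot: [2.226, 2.216, 0.001]
wrist_force: [-0.1, 0.8, 0.5]
finger_gap: 65.0
grasp_force: 0.0
```

```bash
python3 - <<'E'
from h import *
st()
p=shot("wrist",'w9.png');pin(p,W+["holder_small"]);s=shot("scene");pin(s,W)
for n in W[1:3]:
    for d in env.cut_out(n,p)[:1]:
        ys,xs=np.nonzero(d['region']);print(n,d['confidence'],xs.min(),xs.max(),ys.min(),ys.max())
cv2.imwrite('pics/c9.png',np.hstack([cv2.resize(p['img'][:,:,::-1],(533,400)),cv2.resize(s['img'][260:340,185:238,::-1],(265,400))]))
E
```

```text
{'time_s': 14.067, 'ee_pos': [477.178, 129.503, 286.426], 'tcp_rot': [2.226, 2.216, 0.001], 'joint_pos': [-0.566, 0.53, 0.265, 2.238, -0.339, 0.409, -0.029], 'finger_gap': 65.037, 'grasp_force': 0.0, 'wrist_force': [-0.082, 0.828, 0.451]}
[[0.005, 1.0, 0.001], [1.0, -0.005, 0.0], [0.0, 0.001, -1.0]]
disc_large 0.82 [4.732e+02 3.440e+01 4.000e-01]
disc_medium 0.75 [469.3  35.2  21.4]
disc_small 0.84 [476.4 231.5   6.7]
holder_small 0.17 [468.5  36.8  23.3]
disc_large 0.6 [ 4.685e+02  3.780e+01 -2.000e-01]
disc_medium 0.85 [469.5  36.7  27. ]
disc_small 0.71 [476.6 233.8   5. ]
knob_weight 0.67 [ 465.5 -138.3    2.8]
disc_medium 0.73 235 305 306 371
disc_small 0.96 251 310 15 82
```

View pics/c9.png

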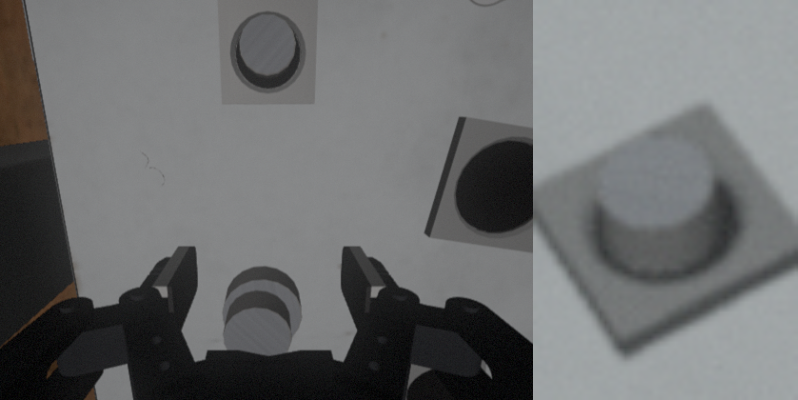

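The small disc is seated flat. Next is the medium disc, at about (469,36).

>>> {"op": "jog_arm", "data": {"commands": [[-0.03,-0.003,0,0],[-0.06,-0.006,0,0],[-0.085,-0.008,0,0],[-0.094,-0.008,0.01,0],[-0.094,-0.008,0.03,0],[-0.094,-0.008,0.05,0],[-0.094,-0.008,0.07,0],[-0.094,-0.008,0.08,0],[-0.094,-0.008,0.08,0],[-0.094,-0.008,0.08,0]], "gripper": 0.07}}

```text
time_s: 15.55
ee_pos: [469.1, 37.8, 205.0]
tcp_rot: [-2.221, -2.221, 0.002]
wrist_force: [0.3, -0.1, -0.2]
finger_gap: 70.1
grasp_force: 0.0
```

>>> {"op": "jog_arm", "data": {"commands": [[0,0,0,0],[0,0,0,0],[0,0,0,0],[0,0,0,0],[0,0,0,0]], "gripper": 0.042, "force": 45}}

```text
time_s: 15.97
ee_pos: [469.3, 38.0, 206.5]
tcp_rot: [2.22, 2.221, 0.002]
wrist_force: [-1.0, -0.7, 6.5]
finger_gap: 48.3
grasp_force: 45.3
```

>>> {"op": "jog_arm", "data": {"commands": [[0,0,-0.003,0],[0,0,-0.008,0],[0,0,-0.02,0],[0,0,-0.04,0],[-0.01,0.006,-0.06,0],[-0.03,0.018,-0.075,0],[-0.055,0.035,-0.08,0],[-0.078,0.05,-0.08,0],[-0.092,0.058,-0.08,0],[-0.098,0.061,-0.08,0],[-0.098,0.061,-0.08,0],[-0.098,0.061,-0.08,0]]}}

```text
time_s: 16.97
ee_pos: [529.6, -59.5, 285.3]
tcp_rot: [-2.221, -2.221, 0.0]
wrist_force: [-0.3, -0.1, -2.1]
finger_gap: 47.9
grasp_force: 47.0
```

```bash
python3 - <<'E'
from h import *
st()
p=shot("wrist",'w10.png');pin(p,["disc_medium","holder_medium","disc_large"]);seat(p,[633,-60],30)
E
```

```text
{'time_s': 16.967, 'ee_pos': [529.564, -59.505, 285.284], 'tcp_rot': [-2.221, -2.221, 0.0], 'joint_pos': [-0.15, 0.558, 0.225, 2.152, -0.271, 0.458, 0.285], 'finger_gap': 47.927, 'grasp_force': 46.984, 'wrist_force': [-0.273, -0.11, -2.121]}
[[0.0, 1.0, -0.001], [1.0, -0.0, 0.001], [0.001, -0.001, -1.0]]
disc_medium 0.65 [530.3 -61.3 103.1]
holder_medium 0.75 [633.2 -63.3  -1.3]
disc_large 0.83 [471.6  36.7   2.1]
seat 60 size [59.7 59.1] xy [635.8 -60.8]
seat 80 size [60.9 60.9] xy [635.8 -60.8]
```

View pics/w10.png

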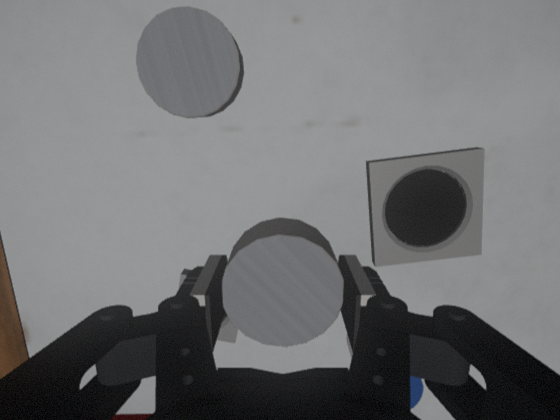

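The medium disc is held flat at (283,283). Its seat is at (428,205), or about (634.7,-60.5).

>>> {"op": "jog_arm", "data": {"commands": [[0,0.012,0,0],[0,0.035,0.01,0],[-0.001,0.06,0.03,0],[-0.001,0.085,0.05,0],[-0.001,0.1,0.068,0],[-0.001,0.105,0.08,0],[-0.001,0.105,0.088,0],[-0.001,0.105,0.092,0],[-0.001,0.105,0.092,0],[-0.001,0.105,0.092,0]]}}

```text
time_s: 18.0
ee_pos: [634.4, -61.1, 193.7]
tcp_rot: [-2.221, -2.221, 0.001]
wrist_force: [-0.1, -0.3, -1.7]
finger_gap: 48.2
grasp_force: 47.0
```

```bash
python3 - <<'E'
from h import *
st()
p=shot("wrist");s=shot("scene");t=shot("top");pin(s,["disc_medium","holder_medium"]);pin(p,["disc_medium","holder_medium"])
cv2.imwrite('pics/c11.png',np.hstack([cv2.resize(p['img'][180:400,170:390,::-1],(400,400)),cv2.resize(s['img'][145:225,265:345,::-1],(400,400))]))
E
```

```text
{'time_s': 18.0, 'ee_pos': [634.401, -61.11, 193.731], 'tcp_rot': [-2.221, -2.221, 0.001], 'joint_pos': [-0.111, 0.779, 0.183, 1.949, -0.304, 0.44, 0.296], 'finger_gap': 48.205, 'grasp_force': 47.028, 'wrist_force': [-0.122, -0.322, -1.676]}
[[0.0, 1.0, -0.001], [1.0, -0.0, -0.0], [-0.0, -0.001, -1.0]]
disc_medium 0.79 [634.6 -64.5  11.1]
disc_medium 0.97 [636.6 -64.2  12.2]
```

View pics/c11.png

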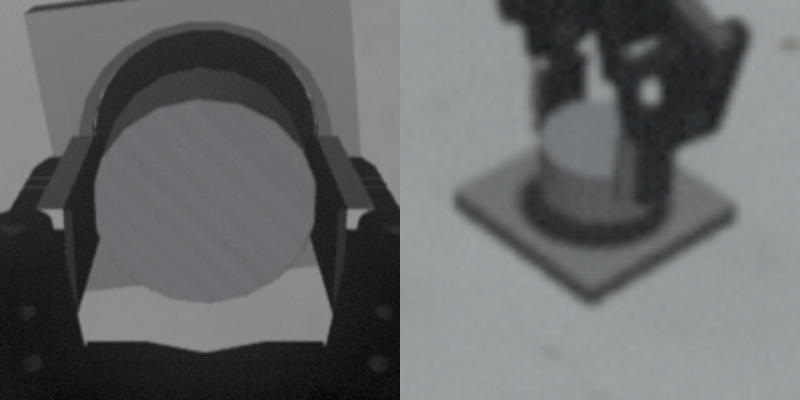

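The disc sits slightly to the -y side, so I shift +2 mm and lower it.

>>> {"op": "jog_arm", "data": {"commands": [[0.001,0,0.002,0],[0.002,0,0.004,0],[0.002,0,0.006,0],[0.002,0,0.0075,0],[0.002,0,0.0085,0],[0.002,0,0.0085,0]]}}

```text
time_s: 18.85
ee_pos: [635.1, -59.0, 184.7]
tcp_rot: [-2.221, -2.221, 0.0]
wrist_force: [-0.9, 0.2, 0.3]
finger_gap: 48.3
grasp_force: 47.2
```

>>> {"op": "jog_arm", "data": {"commands": [[0,0,0,0],[0,0,0,0],[0,0,0,0],[0,0,-0.01,0],[0,0,-0.035,0],[0,-0.01,-0.065,0],[0.02,-0.03,-0.085,0],[0.04,-0.06,-0.1,0],[0.06,-0.09,-0.1,0],[0.08,-0.12,-0.1,0],[0.08,-0.12,-0.1,0],[0.08,-0.12,-0.1,0]], "gripper": 0.075}}

```text
time_s: 19.85
ee_pos: [514.0, 22.1, 285.7]
tcp_rot: [-2.218, -2.224, -0.001]
wrist_force: [0.8, -0.2, -0.3]
finger_gap: 75.2
grasp_force: 0.0
```

```bash
python3 - <<'E'
from h import *
st()
p=shot("wrist",'w12.png');pin(p,W);s=shot("scene");pin(s,W);t=shot("top",'t12.png');pin(t,W)
E
```

```text
{'time_s': 19.85, 'ee_pos': [514.047, 22.11, 285.704], 'tcp_rot': [-2.218, -2.224, -0.001], 'joint_pos': [-0.321, 0.544, 0.24, 2.193, -0.299, 0.434, 0.16], 'finger_gap': 75.173, 'grasp_force': 0.0, 'wrist_force': [0.753, -0.179, -0.338]}
[[-0.002, 1.0, 0.0], [1.0, 0.002, 0.001], [0.001, 0.0, -1.0]]
disc_large 0.63 [472.9  34.3   1.8]
disc_medium 0.58 [636.9 -63.6   2.9]
disc_large 0.82 [472.6  36.7  -0.9]
disc_medium 0.73 [ 466.4 -139.9    6. ]
disc_small 0.6 [478.2 235.6   5.9]
knob_weight 0.74 [ 467.9 -140.2    6.7]
disc_medium 0.65 [636.  -59.6   5.4]
disc_small 0.61 [475.1 233.5   3.8]
knob_weight 0.4 [ 469.2 -140.9    2.4]
```

The networks agree the medium disc is seated at about (636,-61), z≈4. Now the large disc at (471.5,36.5).

>>> {"op": "jog_arm", "data": {"commands": [[0.007,-0.02,0,0],[0.0145,-0.0425,0,0],[0.0145,-0.0425,0.01,0],[0.0145,-0.0425,0.03,0],[0.0145,-0.0425,0.055,0],[0.0145,-0.0425,0.08,0],[0.0145,-0.0425,0.095,0],[0.0145,-0.0425,0.103,0],[0.0145,-0.0425,0.106,0],[0.0145,-0.0425,0.106,0]], "gripper": 0.085}}

```text
time_s: 21.43
ee_pos: [472.7, 35.3, 178.4]
tcp_rot: [-2.221, -2.221, 0.001]
wrist_force: [0.2, -0.1, 0.4]
finger_gap: 84.9
grasp_force: 0.0
```

>>> {"op": "jog_arm", "data": {"commands": [[0,0,0,0],[0,0,0,0],[0,0,0,0],[0,0,0,0],[0,0,0,0]], "gripper": 0.055, "force": 65}}

```text
time_s: 21.85
ee_pos: [472.6, 35.5, 180.0]
tcp_rot: [2.221, 2.221, 0.002]
wrist_force: [-0.8, -0.4, 8.1]
finger_gap: 61.4
grasp_force: 69.0
```

>>> {"op": "jog_arm", "data": {"commands": [[0,0,-0.003,0],[0,0,-0.008,0],[0,0,-0.02,0],[0,0,-0.04,0],[0.008,0.008,-0.06,0],[0.025,0.025,-0.08,0],[0.045,0.042,-0.095,0],[0.068,0.06,-0.1,0],[0.085,0.075,-0.1,0],[0.094,0.084,-0.1,0],[0.095,0.087,-0.1,0],[0.095,0.087,-0.1,0]]}}

```text
time_s: 22.85
ee_pos: [559.5, 130.4, 278.5]
tcp_rot: [2.221, 2.222, -0.001]
wrist_force: [-0.3, -1.1, -4.0]
finger_gap: 61.1
grasp_force: 72.2
```

```bash
python3 - <<'E'
from h import *
st()
p=shot("wrist",'w13.png');pin(p,["disc_large","holder_large"]);seat(p,[659,137],37)
E
```

```text
{'time_s': 22.85, 'ee_pos': [559.542, 130.414, 278.496], 'tcp_rot': [2.221, 2.222, -0.001], 'joint_pos': [-0.539, 0.614, 0.313, 2.066, -0.368, 0.514, 0.045], 'finger_gap': 61.136, 'grasp_force': 72.183, 'wrist_force': [-0.335, -1.146, -4.032]}
[[-0.001, 1.0, -0.001], [1.0, 0.001, -0.001], [-0.001, -0.001, -1.0]]
disc_large 0.66 [560.3 129.6  99.7]
holder_large 0.61 [660.3 132.2   1. ]
seat 60 size [73.5 73.5] xy [659.8 135. ]
seat 80 size [74.7 74.7] xy [659.8 135. ]
```

>>> {"op": "jog_arm", "data": {"commands": [[0.001,0.01,0,0],[0.002,0.03,0.01,0],[0.004,0.055,0.03,0],[0.005,0.08,0.05,0],[0.005,0.095,0.065,0],[0.005,0.1,0.076,0],[0.005,0.1,0.083,0],[0.005,0.1,0.086,0],[0.005,0.1,0.086,0],[0.005,0.1,0.086,0]]}}

```text
time_s: 23.83
ee_pos: [659.1, 135.3, 193.3]
tcp_rot: [-2.221, -2.221, 0.0]
wrist_force: [0.3, -0.6, -4.6]
finger_gap: 61.3
grasp_force: 72.2
```

```bash
python3 - <<'E'
from h import *
st()
p=shot("wrist");s=shot("scene");pin(s,["disc_large","holder_large"]);pin(p,["disc_large","holder_large"])
cv2.imwrite('pics/c14.png',np.hstack([cv2.resize(p['img'][160:400,160:400,::-1],(400,400)),cv2.resize(s['img'][165:265,160:260,::-1],(400,400))]))
E
```

```text
{'time_s': 23.833, 'ee_pos': [659.051, 135.319, 193.281], 'tcp_rot': [-2.221, -2.221, 0.0], 'joint_pos': [-0.452, 0.815, 0.264, 1.867, -0.398, 0.512, 0.083], 'finger_gap': 61.313, 'grasp_force': 72.201, 'wrist_force': [0.273, -0.588, -4.565]}
[[0.0, 1.0, -0.0], [1.0, -0.0, 0.0], [0.0, -0.0, -1.0]]
disc_large 0.66 [657.  137.5  13.3]
holder_large 0.55 [659.5 138.2  -1.9]
disc_large 0.61 [657.4 132.1  14. ]
```

View pics/c14.png

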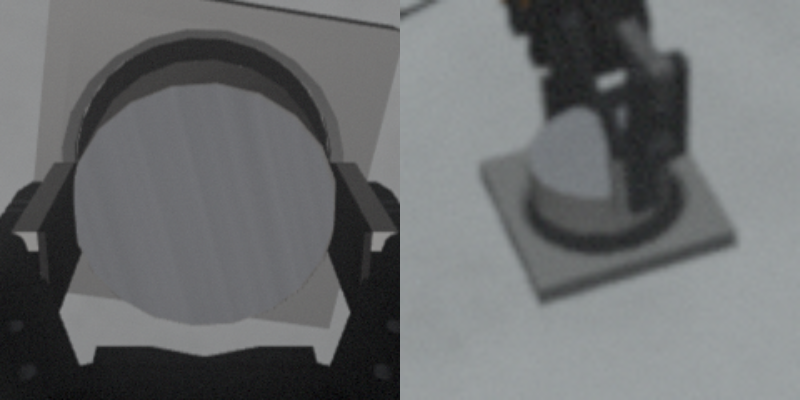

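The large disc is centred over its seat, with dark floor visible all round. I lower it with a +1 mm nudge and check before releasing.

>>> {"op": "jog_arm", "data": {"commands": [[0.001,0.001,0.002,0],[0.001,0.001,0.004,0],[0.001,0.001,0.006,0],[0.001,0.001,0.0075,0],[0.001,0.001,0.0085,0],[0.001,0.001,0.0085,0]]}}

```text
time_s: 24.63
ee_pos: [660.6, 136.4, 184.3]
tcp_rot: [-2.221, -2.221, 0.0]
wrist_force: [-1.1, 1.3, -1.7]
finger_gap: 61.1
grasp_force: 72.5
```

>>> {"op": "jog_arm", "data": {"commands": [[0,0,0,0],[0,0,0,0],[0,0,0,0],[0,0,0,0],[0,0,-0.008,0],[0,0,-0.025,0],[0,0,-0.055,0],[-0.02,-0.02,-0.09,0],[-0.05,-0.04,-0.11,0],[-0.08,-0.07,-0.12,0],[-0.08,-0.07,-0.12,0],[-0.08,-0.07,-0.12,0]], "gripper": 0.085}}

```text
time_s: 25.63
ee_pos: [589.4, 54.0, 306.2]
tcp_rot: [2.225, 2.217, 0.002]
wrist_force: [0.3, -0.1, 0.1]
finger_gap: 84.9
grasp_force: 0.0
```

```bash
python3 - <<'E'
from h import *
st()
p=shot("wrist");pin(p,W+H);print('s')
p=shot("scene");pin(p,W+["jar","glass"]);print('t')
p=shot("top");pin(p,W)
E
```

```text
{'time_s': 25.633, 'ee_pos': [589.443, 53.963, 306.236], 'tcp_rot': [2.225, 2.217, 0.002], 'joint_pos': [-0.409, 0.589, 0.33, 2.011, -0.329, 0.591, 0.141], 'finger_gap': 84.912, 'grasp_force': 0.0, 'wrist_force': [0.276, -0.136, 0.112]}
[[0.004, 1.0, 0.001], [1.0, -0.004, 0.0], [0.0, 0.001, -1.0]]
disc_large 0.86 [659.8 136.1   6.8]
disc_medium 0.9 [634.  -59.1   2.5]
s
disc_large 0.72 [660.  137.3   6.5]
disc_medium 0.62 [634.8 -59.    1.3]
disc_small 0.74 [ 464.8 -140.4    5.2]
knob_weight 0.59 [ 466.1 -140.5    4.6]
jar 0.65 [ 5.997e+02 -1.710e+02  5.000e-01]
glass 0.55 [624.8 280.1  -1.3]
t
disc_medium 0.62 [633.8 -58.4   6.4]
knob_weight 0.61 [ 469.4 -139.2    4. ]
```

```bash
python3 -c "
from cell import env
print(env.close_job())"
```

```text
the job is handed in; nothing more can be done
None
```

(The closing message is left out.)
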